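# Unbolt the microphone rack and dock the silver microphone

### The arm

A 6-joint arm with a two-finger parallel gripper is mounted at the origin on the work surface. World frame = base frame: x ahead of the robot, y to its left, z up, the work surface at z = 0. Lengths are in mm, angles in rad, forces in N, time in s.
With the tool pointing down it reaches from about 350 to 975 mm from the base axis. Payload 7.1 kg.
Tool frame: the origin (TCP) lies at the very end of the fingers, on their centre line; the grasp point (between the pads) lies 19 mm behind it; z points along the fingers, y is the line along which they close (so a half turn about z gives the same grasp; the last joint's range is limited). The gripper opens to 88 mm and grips with 3 to 60 N. Pads are 20 mm wide; open, the fingers measure 115 mm over their backs; the gripper's body (75 mm by 178 mm) begins 61 mm behind the grasp point.
Start: joints at [1.182, 0.423, 1.63, -0, 1.089, -0.019], TCP at [225.861, 582.745, 222.675] pointing down, gripper open.
Joint ranges: [-3, 3], [-0.9, 2.11], [0.09, 2.58], [-1.31, 4.45], [0.11, 2.69], [-2.54, 2.54]. Speed limits (rad/s): [2.39, 2.39, 3.01, 3.14, 3.14, 3.14].

### API

Orientations are given as a rotation vector (axis times angle).
In Python, from workcell import get_obs, get_image, job, models gives the robot as it stands.
- The arm moves only by the tool jog_arm, never from a script. Its argument "increments" is one flat list of numbers, 7 for each row, row after row: the turn, a rotation vector about the tool's x, y, z in degrees, then the shift along the tool's x, y, z in mm, then the opening in per cent of the stroke, from 0 (shut) to 100 (fully open). A call has 1 to 12 rows; each row shifts and turns the commanded pose from where the row before left it, along the tool's axes as they then stand; what a row does not reach is not made up. A row lasts 1/8 s, in which the tool goes at most 62.5 mm and 10.7 degrees, less where a joint would pass 70% of its speed; a pose out of reach is approached as far as the arm can. A call is refused whole if a number of a shift passes 62.5 or a number of a turn 10.7, either way. A call with a gripper value outside its range is refused whole. The fingers move at their own pace and stop on an object; the grip force is fixed at half the most. Time passes only in rows, so rows that do not move let the fingers close. It gives the time, the measured TCP pose, the force, the opening and the grip force at its end, in the units of the state.
- get_obs(): the state, without advancing time (a new reading comes with each control period).
- get_image(name): name is "side" or "top" or "wrist"; returns a dict with "pixels" (420x560x3 uint8, blue, green, red), "depth" (420x560 float32, mm along the optical axis (not along the pixel's ray), 0 where there is no reading), "fx", "fy", "cx", "cy" (pixels), "k1" (the pictures are not rectified: a ray, as slopes to the right and down, at radius r is drawn at 1 + k1 r^2 times it, then the intrinsics apply), "cam_to_world" (4x4, takes a point from camera to world coordinates); the wrist camera has in their place "tool_from_camera" (4x4, takes a point from camera to tool coordinates, whose origin is the TCP and whose axes are the flange's). Camera axes: x right, y up, looking along -z (the intrinsics and any distortion apply to the point x, -y, -z); pixel columns grow to the right and rows downward; lengths in mm; the calibration is good to about 2 mm. A picture is of the moment at which its call begins: read the wrist's pose just before it.
- job.close_job(): hands the job in; it is judged then, once.
Trained networks look in the newest picture that a camera, given by its name, has taken for a name from the list of things; names that differ only in an ending like _2 or _b are one class to them, and where a whole thing is asked for, a point or a joint stands for the part that bears it (a point fixed in the world has none). Each returns a list of dicts, best first, with "p" (0 to 1); they miss things now and then, are a little off and sometimes report something else, mostly with a low value. They report only what shows in the picture. A call takes as long as a camera call. They do not tell look-alikes from the thing itself.
- models.look_for(target, camera): "centre" ([x, y, z] in mm, in world coordinates, good to about 4 mm: the middle of the surface that is visible of it).
- models.regions_of(target, camera): "region" (420x560 bool, what is visible of it).
The state is a dict: "t": time; "qpos": joint angles; "qvel": joint speeds; "joint_torque": joint torques, N m; "ee_pos": TCP position; "orientation": TCP orientation; "ft_force": force on the tool from outside, world axes, zero at the start; "moment": the same for the moment, N m; "width": finger opening in mm; "grasp_force": force on a finger pad.
Only numpy, scipy, OpenCV 4.12 (cv2) and the standard library are available. Lean on these libraries where they do the work, as an engineer would, in place of code of your own. Each camera call takes 0.05 s, during which the arm holds its last target. There are 200 camera calls.

### The job

First unlock the microphone rack: lift the red bolt knob so that the bolt clears its orange bump, slide it fully back and let it drop behind the bump; then swing the blue gate wide open. Next draw the silver microphone out from under the roof until its whole length lies clear in front of the rack, lay it flat on the cabinet top and let go, then take it up afresh and lay it in the grey charging dock, head in the high-walled cup, tail between the low cheeks, switch up. Leave the bolt drawn and the gate open, and do not shift the black microphone, the bowl, the incense holder or the folded tablet stand.

Things in the scene. Friction and masses are not known exactly. Their poses are not given: they have to be found in the camera images.
- rack: Fixed light-wood rack like a low bench. Origin on the cabinet top in the middle of its open front; own +x runs into it, +y to the gate's hinge side, +z up. Side walls 52 mm high, 8 thick, x 0 to 212 mm, inner faces y = -57 and +57 mm. No floor: the microphone lies on the cabinet top. Outside the -y wall is the black bolt base, top 22 mm up, x -35 to 3, y -70 to -168 mm.
- roof_edge (a point): Middle of the lower front edge of the rack's roof, 88 mm behind the front and 52 mm up. The roof is 8 mm thick and covers everything behind this edge; in front of it the rack is open above. A black set-top box on the roof starts 40 mm behind the edge, top 82 mm up.
- bump (a point): Centre of the top of the orange detent bump on the bolt base, 31 mm above the cabinet top; 8 mm wide along the bolt's travel, 9 mm high, upright faces. It is 17 mm farther along the bolt's travel than the knob's axis at 0.
- bolt_slide (a joint): Travel of the brass bolt along the rack's own -y, m: 0 = bolted (tongue reaches 21 mm in front of the gate's free edge), 0.040 = fully back. Unlifted, the bump stops it at about 0.008. The tongue clears the gate from 0.021; the bolt drops behind the bump from about 0.027 on. Starts at 0 to 0.005. About 1 N of friction.
- bolt (a joint): Lift of the bolt straight up from its seat, m: 0 = down, at most 0.015. It passes the bump from about 0.008; a light spring and its weight (2 to 4 N in all) press it down when let go. Lifted alone, it still bars the gate.
- bolt_knob (a point): On the axis of the upright red bolt knob, a round peg 18 mm in diameter, 45 mm tall. This point is 20 mm below its top and 25 mm above the bolt bar it stands on; 66 mm above the cabinet top when the bolt is down. Moves with the bolt.
- gate (a joint): Angle of the blue gate, rad: 0 = shut across the rack's front, grows as the free end swings out, away from the rack (turning clockwise seen from above), at most 1.8; 1.57 = straight out. It stays where it is left. The leaf is 128 mm wide, 8 mm thick, its top edge 54 mm up.
- gate_pin (a point): Point on the axis of the gate's handle, an upright round steel pin 14 mm in diameter standing on the gate's top edge, 112 mm from the hinge axis; the pin runs from 54 to 96 mm above the cabinet top, this point is 78 mm up.
- gate_hinge (a point): Point on the gate's upright hinge axis, 78 mm above the cabinet top.
- mic: Silver microphone, 190 mm long, lying switch up; 0.13 to 0.25 kg, balanced within 5 mm of its origin. Origin under its middle on its underside; own +x to the tail, -x to the head, +z up through the switch. Handle round, 28 mm in diameter, axis 22 mm up, x -40 to 60 mm. At the start it lies along the rack's x, head to the front, handle under the roof, head and ring in front of the roof.
- mic_head (a point): Centre of the silver microphone's ball head, 46 mm in diameter, 70 mm before the microphone's origin and 23 mm up. Right behind it is a square black ring 46 mm wide and high, microphone x -52 to -40 mm; head and ring can be pinched together across their flat sides.
- mic_tail (a point): Middle of the end face of the silver microphone's tail block, which is square, 40 mm wide and high, microphone x 60 to 97 mm.
- dock: Fixed grey charging dock, 214 x 70 mm. Origin on the cabinet top. The microphone lies right in it when its origin is 12 mm straight above this one and its axes are those of the dock (head to the dock's -x). Floor plate 12 mm thick. Between x -37 and 60 mm both sides are open for fingers.
- dock_head (a point): Where the centre of the ball head belongs in the dock. Round it is the head cup, walls 52 mm high above the cabinet top, 8 mm thick, inner faces at dock y = -27 and +27 mm, dock x -104 to -37 mm; inner face of its end wall at x = -100 mm.
- dock_tail (a point): Where the middle of the tail's end face belongs in the dock. Beside the tail are low cheeks, 28 mm high above the cabinet top, inner faces at dock y = -24 and +24 mm, dock x 60 to 97 mm; end stop at x = 105 mm.
- black_mic: Black microphone of the same shape and size as the silver one, lying beside the rack; not to be shifted. Origin and axes as for the silver one.
- bowl: Empty stainless bowl, 110 mm across, 45 mm high; origin under its centre; not to be shifted.
- incense: Round blue-glazed ceramic incense holder, 94 mm across, 34 mm high; origin under its centre; not to be shifted.
- tablet_stand: Folded flat metal tablet stand with a rubber strip and two rubber-tipped lips, 130 x 100 mm, up to 26 mm high; origin under its centre, long side along its own x; not to be shifted.
Things that resemble listed ones, but are neither listed nor needed, are in the scene too. Of the things shaped like the mic, the silver one is meant.

How it is judged (in metres and radians):
On the way, in this order (a step that is already met when the one before it is completed fails the run):
1. the bolt has been slid back past its bump and has dropped behind it (value of joint bolt_slide above 0.029 m and value of joint bolt below 0.004 m), for 0.2 s.
2. the gate stands wide open (value of joint gate above 1.25 rad), for 0.2 s.
3. the silver microphone lies flat on the cabinet top, let go, its whole length in front of the rack (x of each of mic_tail, mic_head in the frame of rack below 0 m and height (world z) of mic below 0.006 m and angle between mic's own z axis and vertical below 0.15 rad and linear speed of mic below 0.03 m/s and contact force between the fingers and mic below 0.1 N), for 0.2 s.
At the end, for the whole second after the job is handed in: The silver microphone rests on the dock's floor (within 4 mm in height), switch up within 7 degrees, its head and its tail each within 13 mm of their places, at rest and let go; the bolt is still drawn at least 29 mm and down behind its bump, and the gate still open at least 1.2 rad (all of step 1 and horizontal distance between mic_head and dock_head below 0.013 m and horizontal distance between mic_tail and dock_tail below 0.013 m and z of mic in the frame of dock between 0.008 and 0.016 m and angle between mic's own z axis and vertical below 0.12 rad and linear speed of mic below 0.02 m/s and contact force between the fingers and mic below 0.1 N and value of joint gate above 1.2 rad); the robot touches nothing.
It fails at once if the black microphone is shifted by more than 20 mm (distance of black_mic from where it was at the start of the episode above 0.02 m).
It fails at once if the bowl is shifted by more than 20 mm (distance of bowl from where it was at the start of the episode above 0.02 m).
It fails at once if the incense holder is shifted by more than 20 mm (distance of incense from where it was at the start of the episode above 0.02 m).
It fails at once if the tablet stand is shifted by more than 20 mm (distance of tablet_stand from where it was at the start of the episode above 0.02 m).
It also fails if it takes over 67 s, if anything falls off the work surface, if the arm or the gripper's body presses on something with over 40 N, if the wrist force passes 120 N, or if a joint passes its speed limit or range.

## Working session

There is one attempt and no reset: what is moved stays moved. The work goes in short steps, Python scripts to look and compute and a tool call to move; the robot and the scene stay as the last step left them, time stands still between calls to the robot, and variables do not carry over. Pictures are saved under pics/ and viewed, at most 10 in all, crops included, and the job is handed in when it is done.

Besides the shell and the picture viewer there is one more tool, called after "Request:" as name(argument=value, ...), one argument or row to a line, values as JSON. jog_arm: Moves the arm, as the interface text tells. Its arguments: {"type":"object","properties":{"increments":{"type":"array"}},"required":["increments"]}

```bash
mkdir -p pics; ls; cat > h.py <<'E'
import numpy as np, cv2
from workcell import get_obs, get_image, job, models
from scipy.spatial.transform import Rotation as R
def tool():
    o=get_obs(); T=np.eye(4); T[:3,:3]=R.from_rotvec(o['orientation']).as_matrix(); T[:3,3]=o['ee_pos']; return T
def grab(n):
    T=tool(); im=get_image(n)
    im['M']=np.array(im['cam_to_world']) if n!='wrist' else T@np.array(im['tool_from_camera'])
    return im
def cloud(im):
    h,w=im['depth'].shape; u,v=np.meshgrid(np.arange(w),np.arange(h))
    xd=(u-im['cx'])/im['fx']; yd=(v-im['cy'])/im['fy']; x,y=xd.copy(),yd.copy()
    for _ in range(8):
        s=1+im['k1']*(x*x+y*y); x,y=xd/s,yd/s
    d=im['depth']; P=np.stack([x*d,-y*d,-d],-1)
    W=P@im['M'][:3,:3].T+im['M'][:3,3]; W[d<=0]=np.nan; return W
E
python3 - <<'E'
from h import *
print(get_obs())
for n in ['top','side']:
    im=grab(n); cv2.imwrite(f'pics/{n}0.png',im['pixels']); np.save(f'{n}0.npy',cloud(im))
    np.save(f'{n}0px.npy',im['pixels'])
    for t in ['rack','bolt_knob','bump','gate_pin','gate','mic','mic_head','dock','bowl','incense','tablet_stand']:
        print(n,t,[(np.round(r['centre']).tolist(),round(r['p'],2)) for r in models.look_for(t,n)])
E
```

```text
pics
{'t': 0.0, 'qpos': array([ 1.18202184e+00,  4.23836457e-01,  1.63068635e+00, -1.25792883e-06,
        1.08862130e+00, -1.90020281e-02]), 'qvel': array([-0.00114342, -0.00034445,  0.00122399, -0.00104877,  0.00067929,
       -0.00086865]), 'joint_torque': array([ 1.90164013e-03, -5.44624400e+01, -2.73671830e+01,  6.45934045e-02,
        2.27365654e-02, -1.26177247e-04]), 'ee_pos': array([225.64089648, 582.24307412, 221.90588085]), 'orientation': array([-5.77475135e-01, -3.08774260e+00,  2.38665858e-03]), 'ft_force': array([ 0.15726008,  0.07678328, -0.20139566]), 'moment': array([-0.01817658, -0.0257859 , -0.00973292]), 'grasp_force': 0.0, 'width': 87.76347947822313}
top rack [([543.0, -314.0, 59.0], 0.7), ([558.0, -241.0, 42.0], 0.33)]
top bolt_knob []
top bump [([541.0, -312.0, 59.0], 0.87)]
top gate_pin []
top gate []
top mic [([329.0, -405.0, 32.0], 0.87), ([560.0, -548.0, 34.0], 0.86), ([370.0, -685.0, 34.0], 0.81), ([558.0, -240.0, 42.0], 0.74)]
top mic_head [([372.0, -690.0, 35.0], 0.96), ([332.0, -402.0, 38.0], 0.79), ([563.0, -554.0, 37.0], 0.76), ([556.0, -236.0, 40.0],
[... 385 characters left out ...]
 52.0], 0.76)]
side gate_pin [([564.0, -192.0, 43.0], 0.96), ([548.0, 309.0, 16.0], 0.75)]
side gate [([566.0, -190.0, 42.0], 0.95), ([546.0, 304.0, 20.0], 0.33)]
side mic [([355.0, -691.0, 33.0], 0.89), ([555.0, -245.0, 38.0], 0.71), ([287.0, 289.0, 10.0], 0.69), ([555.0, -560.0, 32.0], 0.66), ([318.0, -416.0, 35.0], 0.65)]
side mic_head [([356.0, -692.0, 35.0], 0.71), ([554.0, -555.0, 31.0], 0.68), ([554.0, -246.0, 38.0], 0.65), ([322.0, -418.0, 35.0], 0.58), ([567.0, -192.0, 40.0], 0.2)]
side dock [([542.0, 308.0, 21.0], 0.85)]
side bowl [([734.0, 204.0, 26.0], 0.82)]
side incense [([401.0, 87.0, 28.0], 0.56), ([456.0, -181.0, 37.0], 0.56)]
side tablet_stand [([286.0, 291.0, 13.0], 0.66)]
```

View pics/top0.png

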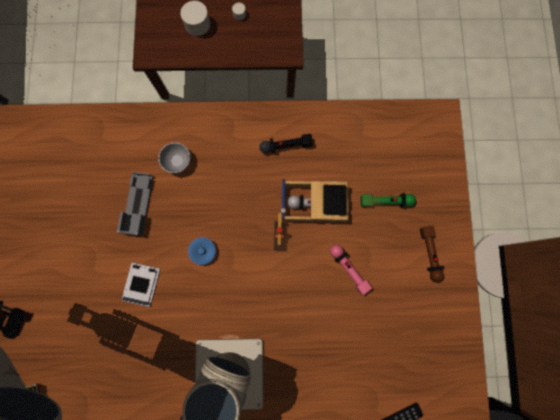

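View pics/side0.png

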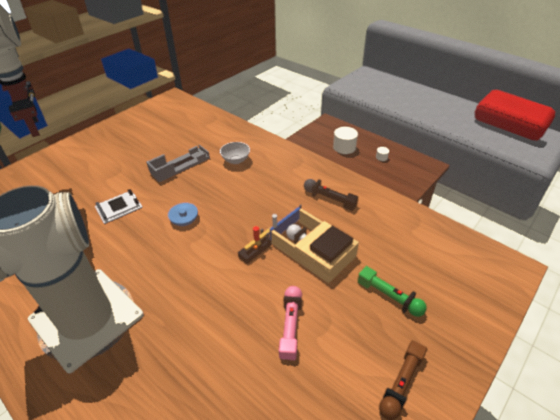

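Request:
jog_arm(
  increments=[0,0,9.8,0,0,-15,100,0,0,9.8,0,0,-15,100,0,0,9.8,0,0,-15,100,0,0,9.8,0,0,-15,100,0,0,9.8,0,0,-15,100,0,0,9.8,0,0,-15,100,0,0,9.8,0,0,-15,100],
)

```text
t: 2.08
ee_pos: [225.8, 582.7, 328.2]
orientation: [2.224, 2.219, -0.0]
ft_force: [0.6, 1.6, 0.4]
width: 87.8
grasp_force: 0.0
```

Request:
jog_arm(
  increments=[0,0,0,-33,40,0,100,0,0,0,-33,40,0,100,0,0,0,-33,40,0,100,0,0,0,-33,40,0,100,0,0,0,-33,40,0,100,0,0,0,-33,40,0,100,0,0,0,-33,40,0,100,0,0,0,-33,40,0,100,0,0,0,0,0,0,100,0,0,0,0,0,0,100],
)

```text
t: 3.32
ee_pos: [546.4, 320.0, 327.4]
orientation: [-2.218, -2.224, 0.001]
ft_force: [-1.0, 0.4, 0.1]
width: 87.5
grasp_force: 0.0
```

```bash
python3 - <<'E'
from h import *
im=grab('wrist'); cv2.imwrite('pics/w1.png',im['pixels']); W=cloud(im); np.save('w1.npy',W); np.save('w1px.npy',im['pixels'])
print(np.round(np.array(im['tool_from_camera']),2), im['fx'])
m=W[...,2]>5; print(np.nanmin(W[...,0]),np.nanmax(W[...,0]),np.nanmin(W[...,1]),np.nanmax(W[...,1]))
for t in ['dock']:
    for r in models.regions_of(t,'wrist'):
        P=W[r['region']]; P=P[(P[:,2]>5)&(P[:,2]<70)]
        print(t,r['p'],len(P),np.median(P,0),cv2.minAreaRect(P[:,:2].astype(np.float32)))
        for lo,hi in [(9,15),(24,31),(48,56)]:
            Q=P[(P[:,2]>lo)&(P[:,2]<hi)]
            if len(Q)>20: print(lo,len(Q),Q.mean(0),cv2.minAreaRect(Q[:,:2].astype(np.float32)))
E
```

```text
[[   0.      0.95    0.3    81.94]
 [   1.     -0.      0.      0.35]
 [   0.      0.3    -0.95 -161.3 ]
 [   0.      0.      0.      1.  ]] 342.60278285148496
93.64713369134216 1586.5599227271086 -381.8524965945237 529.9754722251316
dock 0.64 8443 [560.07345252 322.70814816  11.77966427] ((567.82763671875, 322.233642578125), (70.49125671386719, 215.2434844970703), 81.83914184570312)
9 6291 [570.75343279 322.15389381  11.42509818] ((568.537841796875, 322.0986633300781), (70.39653778076172, 211.51052856445312), 81.81613159179688)
24 584 [623.08969374 314.13066061  27.17562277] ((570.4536743164062, 323.7113952636719), (64.9835433959961, 210.993408203125), 80.725341796875)
48 932 [488.95834439 335.17336554  51.29526086] ((495.99285888671875, 332.5212707519531), (70.4061508178711, 70.1058120727539), 81.86353302001953)
```

View pics/w1.png

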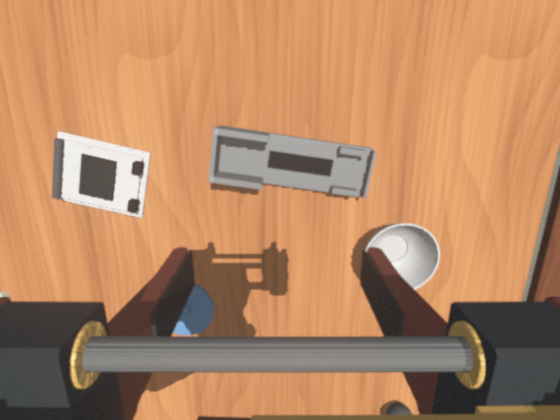

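Request:
jog_arm(
  increments=[0,0,0,-50,-4,3,100,0,0,0,-50,-4,3,100,0,0,0,-50,-4,3,100,0,0,0,-50,-4,3,100,0,0,0,-50,-4,3,100,0,0,0,-50,-4,3,100,0,0,0,-50,-4,3,100,0,0,0,-50,-4,3,100,0,0,0,-50,-4,3,100,0,0,0,0,0,0,100,0,0,0,0,0,0,100],
)

```text
t: 4.8
ee_pos: [512.5, -129.1, 300.8]
orientation: [-2.217, -2.226, -0.001]
ft_force: [0.2, 1.3, 0.8]
width: 88.0
grasp_force: 0.0
```

```bash
python3 - <<'E'
from h import *
im=grab('wrist'); cv2.imwrite('pics/w2.png',im['pixels']); W=cloud(im); np.save('w2.npy',W); np.save('w2px.npy',im['pixels'])
print(get_obs()['ee_pos'])
for t in ['rack','bolt_knob','bump','gate_pin','gate','mic','mic_head']:
    for r in models.regions_of(t,'wrist'):
        P=W[r['region']]; P=P[(P[:,2]>5)&(P[:,2]<120)]
        if len(P)<10: continue
        ys,xs=np.where(r['region'])
        print(t,round(r['p'],2),len(P),np.round(np.median(P,0)),'zmax',np.percentile(P[:,2],98).round(),'px',int(xs.mean()),int(ys.mean()),cv2.minAreaRect(P[:,:2].astype(np.float32)))
E
```

```text
[ 512.60653815 -128.75873546  300.83999503]
rack 0.63 10184 [ 542. -262.   58.] zmax 85.0 px 296 259 ((513.2816162109375, -257.6190490722656), (201.73243713378906, 239.2698211669922), 85.36511993408203)
bolt_knob 0.79 1029 [ 466. -170.   41.] zmax 86.0 px 241 205 ((470.1480712890625, -173.21714782714844), (21.603456497192383, 108.10697174072266), 85.18047332763672)
bump 0.57 10089 [ 541. -261.   58.] zmax 85.0 px 296 259 ((512.9033203125, -257.6136169433594), (201.6916046142578, 239.69708251953125), 85.24626922607422)
gate_pin 0.7 1666 [ 566. -184.   50.] zmax 96.0 px 318 215 ((568.7777099609375, -185.0402374267578), (13.640267372131348, 127.45742797851562), 89.15858459472656)
gate 0.91 1666 [ 566. -184.   50.] zmax 96.0 px 319 215 ((569.8535766601562, -184.7127227783203), (14.326799392700195, 127.52157592773438), 89.15858459472656)
mic 0.96 813 [ 393. -356.   36.] zmax 45.0 px 193 323 ((389.4803161621094, -358.1678466796875), (31.91391372680664, 51.471954345703125), 88.65705871582031)
mic 0.89 968 [ 564. -473.   35.] zmax 40.0 px 308 390 ((564.7492065429688, -495.69207763671875), (40.195945739746094, 79.81119537353516), 0.05013975501060486)
mic 0.82 1698 [ 562. -240.   37.] zmax 46.0 px 313 251 ((563.0802612304688, -249.35879516601562), (94.10010528564453, 45.5401611328125), 87.9279556274414)
mic_head 0.95 1681 [ 562. -240.   37.] zmax 46.0 px 313 251 ((563.1558227539062, -247.79638671875), (90.97191619873047, 45.50218963623047), 87.9279556274414)
mic_head 0.95 966 [ 564. -474.   35.] zmax 40.0 px 308 391 ((564.93359375, -495.59521484375), (40.260353088378906, 79.5576400756836), 0.9340865015983582)
mic_head 0.86 823 [ 393. -356.   36.] zmax 45.0 px 193 323 ((389.0431823730469, -358.3704528808594), (32.76743698120117, 52.960872650146484), 85.4790267944336)
```

View pics/w2.png

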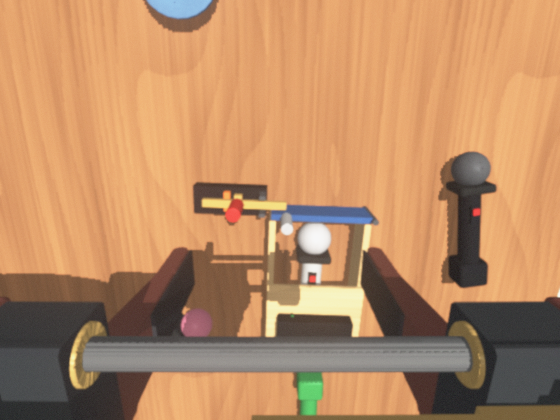

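```bash
python3 - <<'E'
from h import *
W=np.load('w2.npy'); px=np.load('w2px.npy').astype(int); hsv=cv2.cvtColor(px.astype(np.uint8),cv2.COLOR_BGR2HSV)
x,y,z=W[...,0],W[...,1],W[...,2]
red=((hsv[...,0]<6)|(hsv[...,0]>174))&(hsv[...,1]>150)&(x>420)&(x<510)&(y>-260)&(y<-120)&(z>40)
P=W[red]; print('knob',len(P),P.min(0),P.max(0))
T=P[P[:,2]>82]; print('top',len(T),T.mean(0),cv2.minEnclosingCircle(T[:,:2].astype(np.float32)))
org=(abs(hsv[...,0]-13)<4)&(hsv[...,1]>180)&(x>420)&(x<510)&(y>-220)&(y<-120)&(z>25)
P=W[org];print('orange',len(P),P.mean(0),P.min(0),P.max(0))
pin=(x>490)&(x<560)&(y>-215)&(y<-160)&(z>62)&(z<110)
P=W[pin]; print('pin',len(P),P.min(0),P.max(0)); T=P[P[:,2]>93]; print(len(T),T.mean(0))
gate=(x>490)&(x<650)&(y>-215)&(y<-160)&(z>48)&(z<57)&(hsv[...,0]>100)&(hsv[...,0]<130)
P=W[gate]; r=cv2.minAreaRect(P[:,:2].astype(np.float32)); print('gate top',len(P),r); v=np.linalg.svd(P[:,:2]-P[:,:2].mean(0),full_matrices=False)[2][0]; print(np.degrees(np.arctan2(v[1],v[0])))
wall=(x>480)&(x<660)&(y>-275)&(y<-195)&(z>49)&(z<55)&(hsv[...,0]<30)
P=W[wall]
for s in (P[P[:,0]<545],P[P[:,0]>590]):
    print('wall',len(s),s.mean(0),np.percentile(s,[2,98],axis=0),np.degrees(np.polyfit(s[:,1],s[:,0],1)[0]))
roof=(x>480)&(x<660)&(y<-270)&(y>-330)&(z>56)&(z<64); P=W[roof]; print('roof',np.percentile(P,[1,99],axis=0))
m=(x>520)&(x<610)&(y<-195)&(y>-290)&(z>15)&(z<48);P=W[m];print('mic',np.percentile(P,[1,50,99],axis=0))
s=P[(P[:,2]>40)];print(len(s),s.mean(0))
E
```

```text
knob 273 [ 453.38217822 -180.78671686   48.19623329] [ 469.85375322 -162.94600341   88.0889417 ]
top 172 [ 461.45955352 -171.19795651   85.10511346] ((461.35302734375, -171.7716064453125), 9.063726425170898)<stdin>:8: RuntimeWarning: Mean of empty slice.
  ret = um.true_divide(
Traceback (most recent call last):
ValueError: zero-size array to reduction operation minimum which has no identity
```

```bash
python3 - <<'E'
from h import *
W=np.load('w2.npy'); px=np.load('w2px.npy').astype(int); hsv=cv2.cvtColor(px.astype(np.uint8),cv2.COLOR_BGR2HSV)
x,y,z=W[...,0],W[...,1],W[...,2]
pin=(x>490)&(x<560)&(y>-215)&(y<-160)&(z>62)&(z<110)
P=W[pin]; print('pin',len(P),P.min(0),P.max(0)); T=P[P[:,2]>93]; print(len(T),T.mean(0))
gate=(x>490)&(x<650)&(y>-215)&(y<-160)&(z>48)&(z<57)&(hsv[...,0]>100)&(hsv[...,0]<130)
P=W[gate]; r=cv2.minAreaRect(P[:,:2].astype(np.float32)); print('gate top',len(P),r); v=np.linalg.svd(P[:,:2]-P[:,:2].mean(0),full_matrices=False)[2][0]; print(np.degrees(np.arctan2(v[1],v[0])))
wall=(x>480)&(x<660)&(y>-275)&(y<-195)&(z>49)&(z<55)&(hsv[...,0]<30)
P=W[wall]
for s in (P[P[:,0]<545],P[P[:,0]>590]):
    print('wall',len(s),s.mean(0),np.percentile(s,[2,98],axis=0),np.degrees(np.polyfit(s[:,1],s[:,0],1)[0]))
roof=(x>480)&(x<660)&(y<-270)&(y>-330)&(z>56)&(z<64); P=W[roof]; print('roof',np.percentile(P,[1,99],axis=0))
m=(x>520)&(x<610)&(y<-195)&(y>-290)&(z>15)&(z<48);P=W[m];print('mic',np.percentile(P,[1,50,99],axis=0))
s=P[(P[:,2]>40)];print(len(s),s.mean(0))
b=(x>400)&(x<510)&(y>-220)&(y<-120)&(z>15)&(z<60)
print('bolt stuff',np.percentile(W[b],[1,99],axis=0))
E
```

```text
pin 208 [ 517.32372178 -191.15657254   62.19827817] [ 530.98383489 -178.00285668   96.87122008]
112 [ 524.15331818 -184.74082628   95.19373969]
gate top 653 ((569.9269409179688, -186.0830535888672), (10.545065879821777, 127.5792007446289), 87.22047424316406)
-2.140135297891371
wall 343 [ 505.52310726 -233.99401719   51.33583552] [[ 501.06724137 -273.14209455   49.69435813]
 [ 510.20924202 -196.79967172   52.85603129]] 2.105058384672362
wall 228 [ 625.71718442 -223.5077365    50.9973794 ] [[ 621.28961569 -273.08434589   49.37321285]
 [ 631.1204857  -195.63865678   52.65829968]] 4.731593229403898
roof [[ 499.83095147 -327.823153     56.55595703]
 [ 625.85467153 -279.60852995   63.27501741]]
mic [[ 541.36076689 -288.43815119   18.30568004]
 [ 561.63993046 -237.94729984   37.40066902]
 [ 584.80818236 -203.10447748   46.09084168]]
630 [ 563.69275433 -235.37884012   43.36624804]
bolt stuff [[ 401.79041991 -214.81327514   16.56762801]
 [ 508.91428444 -152.54634978   54.16945945]]
```

Request:
jog_arm(
  increments=[0,0,2.1,0,0,0,45,0,0,0,-22.4,-24.7,40,45,0,0,0,-22.4,-24.7,40,45,0,0,0,0,0,40,45,0,0,0,0,0,40,45,0,0,0,0,0,30,45,0,0,0,0,0,0,45],
)

```text
t: 6.08
ee_pos: [460.2, -172.8, 109.0]
orientation: [-2.256, -2.18, 0.003]
ft_force: [-0.2, -0.2, 0.9]
width: 39.0
grasp_force: 0.0
```

```bash
python3 - <<'E'
from h import *
o=get_obs(); print(o['ee_pos'],o['width'],o['ft_force'])
im=grab('wrist'); W=cloud(im); hsv=cv2.cvtColor(im['pixels'],cv2.COLOR_BGR2HSV)
x,y,z=W[...,0],W[...,1],W[...,2]
red=((hsv[...,0]<6)|(hsv[...,0]>174))&(hsv[...,1]>150)&(x>420)&(x<510)&(y>-260)&(y<-120)&(z>82)
P=W[red]; print('knob',len(P),P.mean(0),P.min(0),P.max(0))
E
```

```text
[ 460.18454486 -172.83278731  108.96946166] 38.97195958164207 [-0.23005539 -0.22764741  0.92888204]
knob 660 [ 461.32167556 -170.89888601   85.00881813] [ 452.53440751 -180.21277347   82.00738751] [ 469.80137364 -162.70594465   86.941449  ]
```

Request:
jog_arm(
  increments=[0,0,0,1.5,1,25,45,0,0,0,0,0,20,45,0,0,0,0,0,12,45,0,0,0,0,0,0,0,0,0,0,0,0,0,0,0,0,0,0,0,0,0,0,0,0,0,0,0,0,0,0,0,0,0,0,0],
)

```text
t: 7.12
ee_pos: [463.2, -172.1, 54.4]
orientation: [2.257, 2.184, 0.001]
ft_force: [-1.1, -1.1, 6.6]
width: 17.7
grasp_force: 30.0
```

Request:
jog_arm(
  increments=[0,0,0,0,0,-6,0,0,0,0,0,0,-6,0,0,0,0,0,0,0,0,0,0,0,0,-12,0,0,0,0,0,0,-12,0,0,0,0,0,0,-12,0,0,0,0,0,-2,0,0,0,0,0,0,0,0,0],
)

```text
invalid input
```

Request:
jog_arm(
  increments=[0,0,0,0,0,-6,0,0,0,0,0,0,-6,0,0,0,0,0,0,0,0],
)

```text
t: 7.5
ee_pos: [462.9, -172.0, 66.1]
orientation: [2.257, 2.184, 0.0]
ft_force: [0.6, -1.3, -2.5]
width: 17.5
grasp_force: 30.0
```

Request:
jog_arm(
  increments=[0,0,0,0,-12,0,0,0,0,0,0,-12,0,0,0,0,0,0,-12,0,0,0,0,0,0,-2,0,0,0,0,0,0,0,0,0],
)

```text
t: 8.12
ee_pos: [424.1, -170.6, 65.6]
orientation: [-2.257, -2.184, 0.001]
ft_force: [-0.9, -2.6, -3.0]
width: 17.6
grasp_force: 30.0
```

Request:
jog_arm(
  increments=[0,0,0,0,0,6,0,0,0,0,0,0,6,0,0,0,0,0,0,0,0,0,0,0,0,0,0,45,0,0,0,0,0,0,45,0,0,0,0,0,0,45,0,0,0,0,0,-30,45,0,0,0,0,0,-30,45,0,0,0,0,0,-30,45,0,0,0,0,0,0,45],
)

```text
t: 9.38
ee_pos: [426.1, -171.2, 145.4]
orientation: [2.255, 2.182, 0.003]
ft_force: [0.4, -0.0, -1.3]
width: 39.7
grasp_force: 0.0
```

```bash
python3 - <<'E'
from h import *
o=get_obs(); print(o['ee_pos'],o['width'],o['ft_force'])
im=grab('wrist'); W=cloud(im); hsv=cv2.cvtColor(im['pixels'],cv2.COLOR_BGR2HSV)
x,y,z=W[...,0],W[...,1],W[...,2]
red=((hsv[...,0]<6)|(hsv[...,0]>174))&(hsv[...,1]>150)&(x>400)&(x<510)&(y>-260)&(y<-120)&(z>75)
P=W[red]; print('knob',len(P),P.mean(0),P.min(0),P.max(0))
pin=(x>490)&(x<560)&(y>-215)&(y<-160)&(z>91)&(z<105)
P=W[pin]; print('pin',len(P),P.mean(0),P.min(0),P.max(0)) if pin.any() else print('nopin')
E
```

```text
[ 426.05274436 -171.16101165  145.41400033] 39.73248414211879 [ 0.40511197 -0.02013977 -1.30628017]
knob 525 [ 426.15261103 -168.65051154   84.16392094] [ 418.02951274 -178.10218229   75.08903098] [ 434.805287   -161.59579527   87.18925078]
pin 359 [ 522.7220543  -184.24304904   94.80268209] [ 516.13277164 -191.74651108   91.00520078] [ 530.37566474 -177.78623689   96.99663292]
```

Request:
jog_arm(
  increments=[0,0,0,-4.8,48.8,0,45,0,0,0,-4.8,48.8,0,45,0,0,0,0,0,0,45,0,0,0,0,0,40,45,0,0,0,0,0,30,45,0,0,0,0,0,13,45,0,0,0,0,0,0,0,0,0,0,0,0,0,0,0,0,0,0,0,0,0,0,0,0,0,0,0,0],
)

```text
t: 10.68
ee_pos: [523.7, -183.8, 61.8]
orientation: [2.255, 2.182, 0.003]
ft_force: [5.0, 0.2, -1.6]
width: 13.5
grasp_force: 30.0
```

```bash
python3 - <<'E'
from h import *
o=get_obs(); print(o['ee_pos'],o['width'],o['ft_force'],o['grasp_force'])
p0=o['ee_pos'][:2]; a=np.radians(177.9); h=p0-112*np.array([np.cos(a),np.sin(a)]); psi=np.radians(-2.1)
ty=np.array([np.cos(psi),np.sin(psi)]);tx=np.array([-np.sin(psi),np.cos(psi)])
prev=p0
for th in list(range(9,100,9)):
    b=a-np.radians(th); p=h+112*np.array([np.cos(b),np.sin(b)]); d=p-prev; prev=p; print(th,round(d@tx,1),round(d@ty,1),p)
E
```

```text
[ 523.73253982 -183.81132302   61.78953524] 13.471932735282778 [ 5.02356683  0.22868301 -1.63479368] 30.00618427991867
9 17.5 1.4 [ 525.75254156 -166.35295815]
18 17.1 4.1 [ 530.47876369 -149.4255326 ]
27 16.2 6.7 [ 537.79483095 -133.44585579]
36 15.0 9.2 [ 547.52059747 -118.80740038]
45 13.4 11.4 [ 559.4165826  -105.87061373]
54 11.4 13.4 [573.18986772 -94.95404247]
63 9.2 15.0 [588.50130883 -86.3264888 ]
72 6.7 16.2 [604.97388743 -80.20039173]
81 4.1 17.1 [622.20199398 -76.7265961 ]
90 1.4 17.5 [639.7614153 -75.9906383]
99 -1.4 17.5 [657.21978018 -78.01064003]
```

Request:
jog_arm(
  increments=[0,0,0,17.5,1.4,0,0,0,0,0,17.1,4.1,0,0,0,0,0,16.2,6.7,0,0,0,0,0,15,9.2,0,0,0,0,0,13.4,11.4,0,0],
)

```text
t: 11.3
ee_pos: [557.3, -104.3, 61.3]
orientation: [-2.257, -2.184, 0.001]
ft_force: [-0.7, -3.5, 6.6]
width: 13.1
grasp_force: 30.0
```

Request:
jog_arm(
  increments=[0,0,0,11.4,13.4,0,0,0,0,0,9.2,15,0,0,0,0,0,6.7,16.2,0,0,0,0,0,4.1,17.1,0,0,0,0,0,1.4,17.5,0,0,0,0,0,-0.5,9,0,0,0,0,0,0,0,0,0],
)

```text
t: 12.18
ee_pos: [647.0, -74.5, 60.8]
orientation: [-2.257, -2.184, -0.002]
ft_force: [0.1, 7.1, 5.0]
width: 13.6
grasp_force: 30.0
```

Request:
jog_arm(
  increments=[0,0,0,0,0,0,45,0,0,0,0,0,0,45,0,0,0,0,0,0,45,0,0,0,0,0,-45,45,0,0,0,0,0,-45,70,0,0,0,-29.5,-20,-50,70,0,0,0,-29.5,-20,0,70,0,0,0,-29.5,-20,0,70,0,0,0,-29.5,-20,0,70,0,0,0,0,0,0,70,0,0,0,0,0,0,70],
)

```text
t: 13.55
ee_pos: [563.0, -191.2, 200.7]
orientation: [2.258, 2.184, 0.0]
ft_force: [-0.4, -0.1, 0.1]
width: 61.9
grasp_force: 0.0
```

```bash
python3 - <<'E'
from h import *
o=get_obs(); print(o['ee_pos'],o['width'],o['ft_force'])
im=grab('wrist'); cv2.imwrite('pics/w3.png',im['pixels']); W=cloud(im); np.save('w3.npy',W); np.save('w3px.npy',im['pixels']); hsv=cv2.cvtColor(im['pixels'],cv2.COLOR_BGR2HSV)
x,y,z=W[...,0],W[...,1],W[...,2]
m=(x>518)&(x<612)&(y<-185)&(y>-300)&(z>25)&(z<48)
P=W[m]; print(np.percentile(P,[1,50,99],axis=0)); r=cv2.minAreaRect(P[:,:2].astype(np.float32)); print(r)
for y0 in range(-300,-190,6):
    s=P[abs(P[:,1]-y0)<3]
    if len(s)>10: print(y0,len(s),s.min(0)[0].round(1),s.max(0)[0].round(1),s[:,2].max().round(1))
w=(x>480)&(x<660)&(y>-285)&(y<-190)&(z>49)&(z<55)&(hsv[...,0]<30)
for s in (W[w&(x<525)],W[w&(x>600)]): print('wall',len(s),np.percentile(s,[2,98],axis=0))
g=(x>600)&(x<700)&(y>-215)&(z>49)&(z<57)&(hsv[...,0]>100)&(hsv[...,0]<130); P=W[g]; print('gate',len(P),cv2.minAreaRect(P[:,:2].astype(np.float32)) if len(P) else 0)
E
```

```text
[ 562.95368414 -191.17456937  200.74563705] 61.85283049431067 [-0.40259799 -0.11365329  0.07060572]
[[ 542.3915906  -290.50480932   25.82745753]
 [ 563.45417904 -240.30373923   38.20796504]
 [ 584.95026534 -203.77334677   46.07747582]]
((563.4441528320312, -248.35256958007812), (92.52240753173828, 45.88626480102539), 89.04521942138672)
-294 21 548.6 575.0 33.4
-288 113 548.7 575.1 38.2
-282 116 549.0 575.3 41.0
-276 133 549.3 575.4 40.8
-270 142 549.6 575.5 38.1
-264 127 549.7 575.6 36.4
-258 40 552.2 572.3 36.4
-252 179 540.7 585.3 46.9
-246 397 540.5 586.4 46.8
-240 178 542.6 581.1 45.5
-234 163 544.1 584.3 45.1
-228 226 542.1 586.7 46.0
-222 259 542.3 586.8 46.6
-216 280 543.6 585.8 45.7
-210 256 545.8 582.7 42.5
-204 137 551.2 576.8 36.4
wall 695 [[ 501.96997006 -279.1413786    49.7287762 ]
 [ 510.70266731 -191.95630307   54.07597528]]
wall 485 [[ 611.18684861 -282.53017112   49.67148981]
 [ 632.24774129 -195.35913075   53.85245623]]
gate 1350 ((641.713623046875, -122.59288024902344), (128.768798828125, 8.83227252960205), 84.33685302734375)
```

View pics/w3.png

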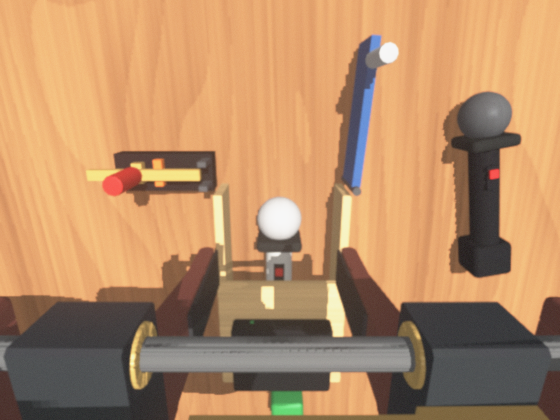

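Request:
jog_arm(
  increments=[0,0,0,-26.5,1.2,30,70,0,0,0,-26.5,1.2,30,70,0,0,0,0,0,40,70,0,0,0,0,0,40,70,0,0,0,0,0,25,70,0,0,0,0,0,17,70,0,0,0,0,0,0,70],
)

```text
t: 14.48
ee_pos: [563.2, -243.5, 17.6]
orientation: [-2.255, -2.184, 0.001]
ft_force: [-0.3, 0.3, -0.3]
width: 61.0
grasp_force: 0.0
```

Request:
jog_arm(
  increments=[0,0,0,0,0,0,0,0,0,0,0,0,0,0,0,0,0,0,0,0,0,0,0,0,0,0,0,0],
)

```text
t: 14.98
ee_pos: [564.1, -244.6, 19.9]
orientation: [2.257, 2.183, 0.001]
ft_force: [0.0, 1.7, 6.6]
width: 45.7
grasp_force: 30.0
```

Gripped at 45.7 mm. Draw out.

Request:
jog_arm(
  increments=[0,0,0,10,0,0,0,0,0,0,15,0,0,0,0,0,0,18,0,0,0,0,0,0,18,0,0,0,0,0,0,18,0,0,0,0,0,0,18,0,0,0,0,0,0,18,0,0,0,0,0,0,3,0,-3,0,0,0,0,0,0,-3,0],
)

```text
t: 16.1
ee_pos: [566.8, -126.2, 24.6]
orientation: [-2.257, -2.184, 0.001]
ft_force: [-0.2, -0.2, -2.3]
width: 45.6
grasp_force: 30.0
```

Request:
jog_arm(
  increments=[0,0,0,18,0,-1,0,0,0,0,18,0,0,0,0,0,0,20,0,0,0,0,0,0,20,0,0,0,0,0,0,20,0,0,0,0,0,0,20,0,0,0,0,0,0,12,0,0,0,0,0,0,0,0,0,0],
)

```text
t: 17.1
ee_pos: [571.5, 2.4, 25.7]
orientation: [2.256, 2.186, -0.0]
ft_force: [-0.3, 0.7, -1.8]
width: 45.6
grasp_force: 30.0
```

```bash
python3 - <<'E'
from h import *
o=get_obs(); print(o['ee_pos'],o['width'],o['ft_force'],o['grasp_force'])
im=grab('side'); cv2.imwrite('pics/s4.png',cv2.resize(im['pixels'][170:300,200:400],None,fx=3.5,fy=3.5))
E
```

```text
[571.51844836   2.44686275  25.66827446] 45.60813081682916 [-0.34801636  0.65840416 -1.77279962] 29.976691603660583
```

View pics/s4.png

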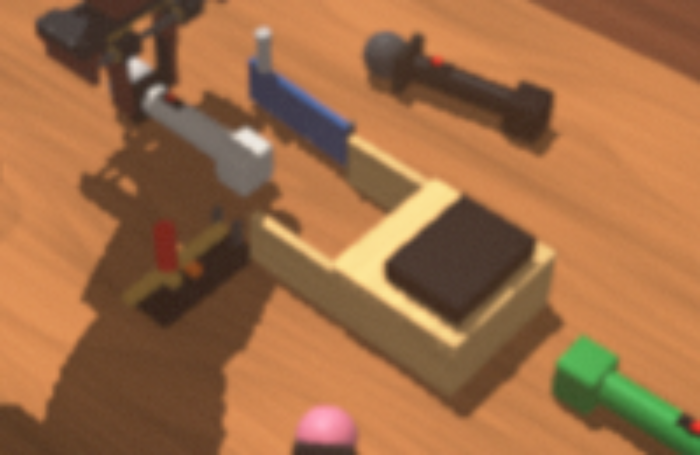

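Request:
jog_arm(
  increments=[0,0,0,20,0,0,0,0,0,0,25,0,0,0,0,0,0,20,0,0,0,0,0,0,5,0,0,0,0,0,0,0,0,3,0,0,0,0,0,0,2.5,0,0,0,0,0,0,0,0],
)

```text
t: 18.02
ee_pos: [573.7, 70.9, 20.0]
orientation: [-2.259, -2.184, 0.0]
ft_force: [0.1, 0.6, -1.5]
width: 45.9
grasp_force: 30.0
```

Request:
jog_arm(
  increments=[0,0,0,0,0,0,75,0,0,0,0,0,0,75,0,0,0,0,0,0,75,0,0,0,0,0,-40,75,0,0,0,0,0,-50,75,0,0,0,0,0,-50,75,0,0,0,-25,0,-40,75,0,0,0,-25,0,0,75,0,0,0,0,0,0,75],
)

```text
t: 19.15
ee_pos: [572.2, 20.4, 200.8]
orientation: [2.259, 2.182, 0.001]
ft_force: [0.2, 0.1, -0.1]
width: 66.0
grasp_force: 0.0
```

```bash
python3 - <<'E'
from h import *
o=get_obs(); print(o['ee_pos'],o['width'],o['ft_force'])
im=grab('wrist'); cv2.imwrite('pics/w5.png',im['pixels']); W=cloud(im)
x,y,z=W[...,0],W[...,1],W[...,2]
m=(x>520)&(x<630)&(y<160)&(y>-120)&(z>12)&(z<60)
P=W[m]; print(np.percentile(P,[1,50,99],axis=0)); print(cv2.minAreaRect(P[:,:2].astype(np.float32)))
for y0 in range(-90,130,10):
    s=P[abs(P[:,1]-y0)<3]
    if len(s)>10: print(y0,len(s),s.min(0)[0].round(1),s.max(0)[0].round(1),s[:,2].max().round(1))
E
```

```text
[572.15736626  20.43288318 200.84584512] 66.03049236806565 [ 0.2456225   0.09371847 -0.09809101]
[[550.48710574 -72.33462535  22.75002749]
 [572.00040802  34.68087402  36.50153758]
 [594.96534257 109.7740834   45.95164235]]
((572.0841064453125, 18.781143188476562), (188.33734130859375, 44.93954086303711), 87.48234558105469)
-70 175 548.0 587.4 40.7
-60 197 548.5 587.5 41.1
-50 200 548.9 587.6 41.1
-40 321 548.8 587.5 40.8
-30 143 555.7 583.4 36.2
-20 154 556.1 583.5 36.9
-10 151 556.6 583.7 36.6
0 152 557.1 584.0 37.3
10 156 557.4 584.2 37.0
20 156 558.0 585.5 38.5
30 162 558.4 585.7 41.1
40 179 559.0 586.0 41.1
50 178 559.4 587.3 36.9
60 176 554.3 596.0 46.4
70 368 551.8 596.1 46.8
80 261 554.3 595.6 44.9
90 323 552.6 597.4 46.7
100 302 554.2 596.8 45.2
110 154 560.5 589.3 38.5
```

View pics/w5.png

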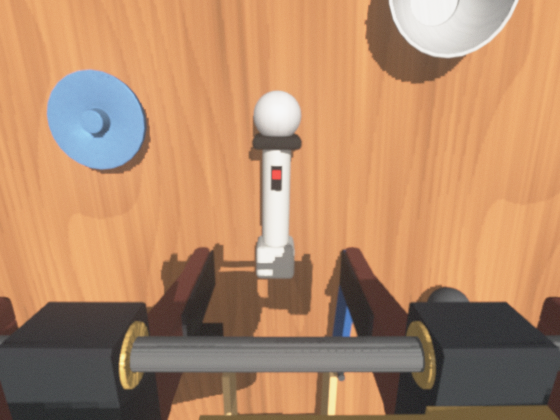

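Request:
jog_arm(
  increments=[0,0,0.4,0,-0.5,50,75,0,0,0,0,0,50,75,0,0,0,0,0,45,75,0,0,0,0,0,30,75,0,0,0,0,0,20,75,0,0,0,0,0,0,75,0,0,0,0,0,0,0,0,0,0,0,0,0,0,0,0,0,0,0,0,0,0,0,0,0,0,0,0,0,0,0,0,0,0,0],
)

```text
t: 20.58
ee_pos: [571.9, 21.5, 5.7]
orientation: [2.265, 2.176, 0.001]
ft_force: [-0.9, -0.5, 4.7]
width: 27.6
grasp_force: 30.0
```

Request:
jog_arm(
  increments=[0,0,0,0,0,-15,0,0,0,0,0,0,-25,0,0,0,0,0,0,-30,0,0,0,0,0,0,-30,0,0,0,0,0,0,-20,0,0,0,0,25,0,0,0,0,0,0,40,0,0,0,0,0,0,40,0,0,0,0,0,0,25,0,0,0,0,0,0,0,0,0,0],
)

```text
t: 21.82
ee_pos: [576.6, 153.0, 125.7]
orientation: [2.262, 2.179, 0.001]
ft_force: [-0.2, 0.0, -1.7]
width: 27.6
grasp_force: 30.0
```

Request:
jog_arm(
  increments=[0,0,-9.4,0,0,0,0,0,0,-9.4,0,0,0,0,0,0,-9.4,0,0,0,0,0,0,-9.4,0,0,0,0,0,0,-9.4,0,0,0,0,0,0,-9.4,0,0,0,0,0,0,-9.4,0,0,0,0,0,0,-9.3,0,0,0,0,0,0,-9.3,0,0,0,0,0,0,0,0,0,0,0],
)

```text
t: 23.08
ee_pos: [576.7, 150.4, 125.4]
orientation: [-0.22, -3.134, 0.0]
ft_force: [-0.1, -0.2, -1.8]
width: 27.0
grasp_force: 30.0
```

```bash
cat > d.py <<'E'
from h import *
T=tool(); print(T[:3,3].round(1), 'yaw',np.degrees(np.arctan2(T[1,1],T[0,1])).round(2),'tilt',T[:3,2].round(3))
d=np.array([565,322.5])-T[:2,3]; print('tool dx,dy',(d@T[:2,0]).round(1),(d@T[:2,1]).round(1))
im=grab('wrist'); cv2.imwrite('pics/wd.png',im['pixels']); W=cloud(im)
for n,lo,hi,X,Y in (('mic',T[2,3]-3,T[2,3]+50,T[0,3],T[1,3]),('cup',47,56,496,332.5),('dock',5,56,568,322)):
    m=(W[...,2]>lo)&(W[...,2]<hi)&(abs(W[...,0]-X)<130)&(abs(W[...,1]-Y)<60)
    P=W[m]
    if len(P)>30: print(n,len(P),cv2.minAreaRect(P[:,:2].astype(np.float32)),np.percentile(P[:,2],98))
E
python3 d.py
```

```text
[576.7 150.4 125.4] yaw 81.98 tilt [-0. -0. -1.]
tool dx,dy 35.5 168.8
mic 27261 ((564.3462524414062, 152.060302734375), (51.32264709472656, 158.28884887695312), 81.14781951904297) 170.46956943858356
cup 2526 ((493.30938720703125, 318.4117126464844), (43.52156066894531, 70.23188781738281), 81.47270965576172) 52.678832795329626
dock 27306 ((567.9334106445312, 322.4205017089844), (72.34423828125, 216.57815551757812), 82.0396499633789) 51.717273311515434
```

Request:
jog_arm(
  increments=[0,0,0,8.9,35,0,0,0,0,0,8.9,45,0,0,0,0,0,8.9,45,0,0,0,0,0,8.8,35,10,0,0,0,0,0,9,10,0,0,0,0,0,0,0,0,0,0,0,0,0,0,0],
)

```text
t: 24.0
ee_pos: [565.0, 322.4, 105.1]
orientation: [-0.219, -3.134, 0.001]
ft_force: [0.2, -0.6, -1.8]
width: 27.3
grasp_force: 30.0
```

```bash
python3 d.py; python3 - <<'E'
from h import *
T=tool(); im=grab('wrist'); W=cloud(im)
L=(W-T[:3,3])@T[:3,:3]   # tool coords
m=(L[...,2]<20)&(L[...,2]>-45)&(abs(L[...,1])<35)&(L[...,0]>-110)&(L[...,0]<110)
P=L[m]
for a in range(20,100,8):
    s=P[abs(P[:,0]-a)<3]
    if len(s)>8: print(a,len(s),s[:,1].min().round(1),s[:,1].max().round(1),'top',s[:,2].min().round(1))
print('head end',np.percentile(P[:,0],99.5))
E
```

```text
[565.  322.4 105.1] yaw 82.01 tilt [-0.    -0.001 -1.   ]
tool dx,dy 0.0 0.1
mic 27251 ((552.7667236328125, 324.06268310546875), (51.09391403198242, 158.3842315673828), 81.34334564208984) 150.2044312095723
cup 2970 ((495.6106872558594, 332.90277099609375), (70.3184814453125, 70.27438354492188), 82.06961059570312) 52.66611581624937
dock 4825 ((566.5244750976562, 322.9917297363281), (70.32682800292969, 213.45066833496094), 82.02609252929688) 52.544960445287515
20 879 -13.1 14.0 top -35.7
28 803 -13.6 13.9 top -31.1
36 428 -12.6 19.3 top -36.4
44 1751 -22.6 23.5 top -41.4
52 2116 -21.5 22.4 top -40.1
60 1423 -20.5 21.6 top -39.8
68 1842 -21.5 22.8 top -41.2
76 1860 -21.0 22.0 top -40.8
84 1440 -18.7 18.6 top -37.1
92 216 -9.5 10.5 top -28.3
head end 89.62295965825504
```

View pics/wd.png

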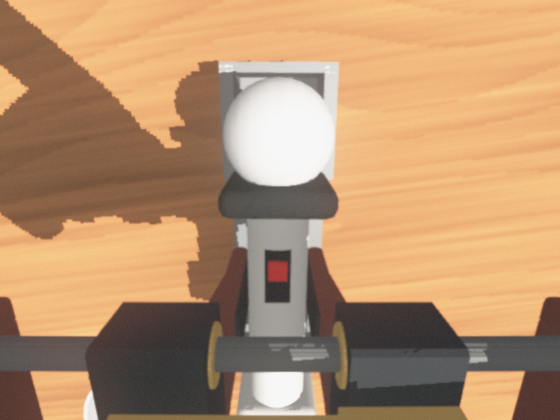

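Request:
jog_arm(
  increments=[0,0,0,0,0.3,30,0,0,0,0,0,0,20,0,0,0,0,0,0,12,0,0,0,0,0,0,10,0,0,0,0,0,0,8,0,0,0,0,0,0,5,0,0,0,0,0,0,2,0,0,0,0,0,0,0,0],
)

```text
t: 25.1
ee_pos: [565.0, 324.1, 18.3]
orientation: [0.216, 3.134, 0.0]
ft_force: [0.2, -0.2, -1.6]
width: 27.6
grasp_force: 30.0
```

Request:
jog_arm(
  increments=[0,0,0,0,0,0.6,0,0,0,0,0,0,0,55,0,0,0,0,0,0,55,0,0,0,0,0,0,55,0,0,0,0,0,-20,55,0,0,0,0,0,-30,55,0,0,0,0,0,-50,55,0,0,0,0,0,-50,55,0,0,0,0,0,-50,55,0,0,0,0,0,0,55,0,0,0,0,0,0,55],
)

```text
t: 26.48
ee_pos: [564.6, 323.8, 218.2]
orientation: [0.216, 3.134, 0.0]
ft_force: [-0.7, -0.3, -0.9]
width: 48.4
grasp_force: 0.0
```

```bash
python3 - <<'E'
from h import *
o=get_obs(); print(o['ee_pos'],o['width'],o['ft_force'])
T=tool(); im=grab('wrist'); cv2.imwrite('pics/w6.png',im['pixels']); W=cloud(im)
u=np.array([.9902,-.1392]); v=np.array([.1392,.9902]); D=W[...,:2]-[565,322.8]
a=D@u; b=D@v; z=W[...,2]
m=(abs(b)<24)&(abs(a)<110)&(z>14)
for a0 in range(-96,100,8):
    s=m&(abs(a-a0)<3)
    if s.sum()>8: print(a0,s.sum(),b[s].min().round(1),b[s].max().round(1),'top',z[s].max().round(1))
im=grab('top'); W=cloud(im); hsv=cv2.cvtColor(im['pixels'],cv2.COLOR_BGR2HSV); x,y,z=W[...,0],W[...,1],W[...,2]
g=(x>600)&(x<700)&(y>-215)&(y<-40)&(z>30)&(hsv[...,0]>100)&(hsv[...,0]<130); print('gate',g.sum(),W[g].min(0),W[g].max(0))
E
```

```text
[564.59107058 323.84605436 218.17925615] 48.38016521222028 [-0.71504989 -0.31725608 -0.93742226]
-96 17 0.8 23.7 top 46.0
-88 156 -12.4 16.8 top 51.7
-80 256 -18.5 23.0 top 56.7
-72 306 -20.5 23.8 top 58.6
-64 285 -19.4 23.8 top 58.0
-56 221 -17.6 21.4 top 55.8
-48 357 -20.8 23.5 top 59.2
-40 201 -19.7 23.4 top 58.5
-32 828 -24.0 24.0 top 318.5
-24 3559 -24.0 24.0 top 325.9
-16 520 -24.0 23.9 top 324.3
-8 595 -24.0 15.3 top 275.4
0 446 -23.8 15.5 top 274.8
8 302 -23.3 15.6 top 265.2
16 150 -11.4 15.8 top 49.3
24 148 -11.5 14.7 top 48.7
32 146 -11.6 14.8 top 49.0
40 137 -11.6 14.9 top 48.9
48 135 -11.7 15.1 top 48.7
56 136 -11.7 15.2 top 48.7
64 356 -23.8 21.2 top 53.6
72 195 -23.6 21.3 top 52.8
80 195 -23.6 20.4 top 53.5
88 188 -23.8 20.6 top 52.8
96 101 -23.9 20.7 top 51.6
gate 109 [ 627.36261376 -185.36987173   30.86714499] [647.82685969 -62.39507578  68.57016273]
```

View pics/w6.png

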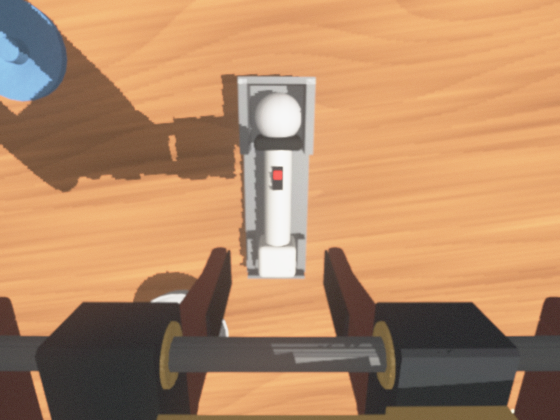

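The microphone lies flat in the dock: its top is at 58 mm, it is off-centre by under 2 mm, and the red switch at pixel (278,176) is up. The gate still stands open.

```bash
python3 -c "
from workcell import job; print(job.close_job())"
```

```text
the job is handed in; nothing more can be done
None
```

I drew the bolt, opened the gate, drew the silver microphone out and laid it flat, then put it in the dock switch up and handed the job in; my last checks showed it seated and the gate open, but the hand-in returned no verdict.

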